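# Flip the cup board onto the drip tray to drain

## Task

The rinsed square wooden cup board stands on the counter, its round cup recess facing up, in front of the low steel drip tray; turn it over onto the tray to drain. Without gripping or lifting it, push it with the fingertips against the tray's front edge until it tips up and flips over that edge, then push it on until it lies wholly on the tray, flat, with its recess facing down. Leave the cups and the other things where they are.

Things in the scene. Friction and masses are not known exactly. Their poses are not given: they have to be found in the camera images.
- board: the square bare-wood cup board (grippy, not slick), 15 mm thick, about 0.10 kg: a plate 96 x 96 x 6 mm with a round shallow 64 mm cup recess, on a foot block 76 x 76 x 9 mm, so the plate's edges overhang the foot by 10 mm all round. Origin at its centre, mid-thickness; x, y parallel to its sides; z points out of the recess face. It starts on its foot, recess up (z up, origin 7.5 mm above the counter); turned over, z points down
- tray: the fixed stainless steel drip tray: a solid slab 200 mm deep, 440 mm wide, 18 mm high, flat slotted top, upright front wall, no rim. Origin at the middle of the front wall's foot, at counter height; x points level from the front wall onto the tray (away from the robot), y left along the wall, z up. Its top spans x 0 to 200 mm, y -220 to 220 mm; cups stand left and right, beyond 110 mm from y = 0
- cup_a: a white espresso cup, 72 mm across, 60 mm tall, standing on the left part of the tray; origin at its underside centre; not to be disturbed
- cup_b: a white espresso cup, 72 mm across, 60 mm tall, standing on the right part of the tray; origin at its underside centre; not to be disturbed
- tamper: a coffee tamper, 58 mm steel foot, 84 mm tall, standing on the counter left of the board; origin at its underside centre; not to be disturbed
- leveller: a puck leveller, a steel and black disc 64 mm across and 32 mm tall, lying on the counter right of the board; origin at its underside centre; not to be disturbed
- pitcher: a steel milk pitcher with a handle, 84 mm across, 100 mm tall, on the counter far to the left; origin at its underside centre; not to be disturbed
- jar: a closed amber glass jar, 84 mm across, 130 mm tall, on the counter far to the right; origin at its underside centre; not to be disturbed
- spoon: a steel spoon 160 mm long, lying on the counter left of the tamper; origin at its underside mid-length; not to be disturbed
Things that resemble listed ones, but are neither listed nor needed, are in the scene too. Several things look just like the board: the one meant starts nearest to the robot's base.

How it is judged:
By the outcome, as a careful person would: the job done as asked, in the order asked, and still so for the second after the job is handed in, with the robot touching nothing.
It also fails if it takes over 70 s, if anything falls off the work surface, if the arm or the gripper's body presses on something with over 40 N, if the wrist force passes 120 N, or if a joint passes its speed limit or range.

## Robot

A 6-joint arm with a two-finger parallel gripper is mounted at the origin on the work surface. World frame = base frame: x ahead of the robot, y to its left, z up, the work surface at z = 0. Lengths are in m, angles in rad, forces in N, time in s.
With the tool pointing down it reaches from about 0.35 to 0.975 m from the base axis. Payload 4.9 kg.
Tool frame: the origin (TCP) lies at the very end of the fingers, on their centre line; the grasp point (between the pads) lies 19 mm behind it; z points along the fingers, y is the line along which they close (so a half turn about z gives the same grasp; the last joint's range is limited). The gripper opens to 85 mm and grips with 20 to 120 N. Pads are 22 mm wide; open, the fingers measure 114 mm over their backs; the gripper's body (76 mm by 85 mm) begins 54 mm behind the grasp point. The pads swing forward as they close: fully open they stand 13 mm farther back than shut.
Start: joints at [-1.293, 0.053, 1.613, -0, 1.476, -0.119], TCP at [0.242, -0.576, 0.2] pointing down, gripper open.
Joint ranges: [-3.01, 3.01], [-1.01, 2.22], [0.06, 2.58], [-1.02, 4.17], [0.09, 2.62], [-3.14, 3.14]. Speed limits (rad/s): [2.57, 2.57, 3.14, 3.14, 3.14, 3.14].

## Interface

Orientations are given as a rotation vector (axis times angle).
In Python, from station import ctrl gives the robot as it stands.
- The arm moves only by the shell command python3 -m crank 'ROWS' [OPENING] [FORCE]. ROWS is text: rows parted by semicolons, each of 4 numbers parted by spaces: the shift along the world's x, y, z in units of 0.5 m (1.0 is 0.5 m), then the turn about the world's z in units of 90 degrees (1.0 is 90 degrees). In form: x y z turn; .... A call has exactly 5 rows; each row shifts and turns the commanded pose from where the row before left it; what a row does not reach is not made up. A row lasts 1/12 s, in which the tool goes at most 41.7 mm and 7.16 degrees, less where a joint would pass 70% of its speed; a pose out of reach is approached as far as the arm can. A call with a number of a shift or a turn outside -1 to 1 is refused whole. A call with a gripper value outside its range is refused whole. OPENING is the opening in per cent of the stroke, from 0 (shut) to 100 (fully open), set as the call begins (- or left out, the last holds). The fingers move at their own pace and stop on an object; FORCE is the grip in N (left out, the last holds). Time passes only in rows, so rows that do not move let the fingers close, or fill a call up. It gives the time, the measured TCP pose, the force, the opening and the grip force at its end, in the units of the state.
- ctrl.get_obs(): the state, without advancing time (a new reading comes with each control period).
- ctrl.get_image(name): name is "scene" or "top" or "wrist"; returns (picture, depth): 384x512x3 uint8, red, green, blue; 384x512 float32, m along the optical axis (not along the pixel's ray), 0 where there is no reading.
- ctrl.get_calibration(name): a dict with "fx", "fy", "cx", "cy" (pixels), "extrinsics" (4x4, takes a point from world to camera coordinates). Camera axes: x right, y down, z forward; pixel columns grow to the right and rows downward; lengths in m; the calibration is good to about 2 mm. The wrist camera is an equidistant fisheye: a pixel r from the principal point sees the ray r / f radians off the axis. A picture is of the moment at which its call begins: read the wrist's pose just before it. get_calibration takes no time and is no camera call; for the wrist camera it gives the pose at the moment of the call.
- ctrl.finish_job(): hands the job in; it is judged then, once.
The state is a dict: "t": time; "q": joint angles; "dq": joint speeds; "effort": joint torques, N m; "tool_pos": TCP position; "tool_rot": TCP orientation; "contact_force": force on the tool from outside, world axes, zero at the start; "wrist_torque": the same for the moment, N m; "opening": finger opening in m; "grip_force": force on a finger pad.
Only numpy, scipy, OpenCV 4.12 (cv2) and the standard library are available. Lean on these libraries where they do the work, as an engineer would, in place of code of your own. Each camera call takes 0.05 s, during which the arm holds its last target. There are 200 camera calls.

## Working session

There is one attempt and no reset: what is moved stays moved. The work goes in short steps, Python scripts to look and compute and a shell command to move; the robot and the scene stay as the last step left them, time stands still between calls to the robot, and variables do not carry over. Pictures are saved under pics/ and viewed, at most 13 in all, crops included, and the job is handed in when it is done.

```bash
mkdir -p pics; cat > h.py <<'E'
import numpy as np, cv2
from station import ctrl
def grab(name):
    K=ctrl.get_calibration(name); im,d=ctrl.get_image(name); return K,im,d
def cloud(K,d):
    v,u=np.mgrid[0:d.shape[0],0:d.shape[1]]
    P=np.stack([(u-K['cx'])/K['fx']*d,(v-K['cy'])/K['fy']*d,d],-1)
    E=np.array(K['extrinsics']); return (P-E[:3,3])@E[:3,:3]
def save(n,im): cv2.imwrite('pics/'+n+'.png',im[:,:,::-1])
E
python3 - <<'E'
from h import *
for n in('top','scene'):
    K,im,d=grab(n); save(n+'0',im); np.savez('/tmp/'+n+'0.npz',im=im,d=d,P=cloud(K,d))
    print(n,K)
o=ctrl.get_obs(); print(o)
E
```

```text
top {'fx': 358.58214275725305, 'fy': 358.58214275725305, 'cx': 253.32730583073254, 'cy': 190.92117296382239, 'extrinsics': array([[-0.02805181, -0.99958337,  0.00679608,  0.01962809],
       [-0.99737357,  0.02753433, -0.0669912 ,  0.5787932 ],
       [ 0.06677617, -0.00865745, -0.99773042,  1.15493991],
       [ 0.        ,  0.        ,  0.        ,  1.        ]])}
scene {'fx': 488.8482138019712, 'fy': 488.8482138019712, 'cx': 251.13305214641957, 'cy': 191.26286412453476, 'extrinsics': array([[-0.78857158,  0.61481508, -0.0125413 ,  0.44340217],
       [ 0.49512346,  0.62269393, -0.60589193, -0.2603627 ],
       [-0.36470211, -0.48399865, -0.7954481 ,  2.14276912],
       [ 0.        ,  0.        ,  0.        ,  1.        ]])}
{'t': 0.1, 'q': array([-1.29299746e+00,  5.33169550e-02,  1.61415316e+00, -6.81417001e-06,
        1.47601671e+00, -1.18993849e-01]), 'dq': array([ 0.00038254, -0.00012276, -0.0038335 , -0.00093816, -0.00140201,
        0.00088962]), 'effort': array([ 9.12613323e-04, -3.94902849e+01, -3.71363854e+01, -1.45405079e-04,
        3.86260843e-03, -3.10273354e-07]), 'tool_pos': array([ 0.24136796, -0.57583362,  0.19877194]), 'tool_rot': array([-3.07811604e+00, -6.18828686e-01,  2.46476346e-04]), 'contact_force': array([ 0.49128027, -0.55319709,  0.5730969 ]), 'wrist_torque': array([ 0.02597264,  0.01586337, -0.02596312]), 'grip_force': 0.0, 'opening': 0.08523927070174503}
```

```bash
sleep 1; ls . pics
```

```text
.:
h.py
pics

pics:
scene0.png
top0.png
```

View pics/top0.png

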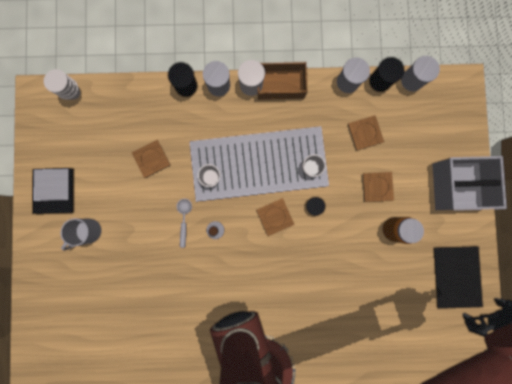

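View pics/scene0.png

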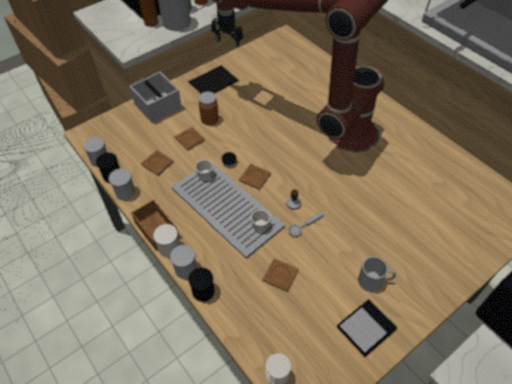

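The top view shows the target board at about (275,217), turned relative to the tray (190–327, 128–200). The cups are at (208,177) and (312,167), the leveller at (316,206) and the tamper at (215,230). Next I'll measure these.

```bash
python3 - <<'E'
from h import *
z=np.load('/tmp/top0.npz'); P=z['P'];im=z['im'];d=z['d']
def crop(n,u0,u1,v0,v1,s):
    save(n,cv2.resize(im[v0:v1,u0:u1],None,fx=s,fy=s,interpolation=cv2.INTER_CUBIC))
crop('tcrop',180,340,120,250,4.8)
def rect(pts): 
    r=cv2.minAreaRect((pts*1000).astype(np.float32)); return r, (cv2.boxPoints(r)).round(1).tolist()
H=P[...,2]
print('counter z',np.median(H[230:300,150:200]))
def reg(u0,u1,v0,v1,lo,hi):
    m=np.zeros(H.shape,bool); m[v0:v1,u0:u1]=1
    m&=(H>lo)&(H<hi)&(d>0)
    m=cv2.morphologyEx(m.astype(np.uint8),cv2.MORPH_OPEN,np.ones((3,3)))
    n,l,s,c=cv2.connectedComponentsWithStats(m); k=1+np.argmax(s[1:,4]); return P[l==k][:,:3]
for nm,a in dict(board=(250,300,195,240,.007,.03),tray=(180,335,120,208,.009,.03),cup_a=(190,228,160,195,.045,.08),cup_b=(292,330,150,185,.045,.08),lev=(300,332,193,220,.02,.05),tamper=(203,230,218,245,.02,.1)).items():
    p=reg(*a); print(nm,len(p),'z',p[:,2].mean().round(4),rect(p[:,:2]))
E
```

```text
counter z 0.0007365125590985384
board 843 z 0.014 (((494.5596618652344, -65.55325317382812), (95.82568359375, 95.9879150390625), 22.326242446899414), [[432.0, -39.400001525878906], [468.5, -128.1999969482422], [557.0999755859375, -91.69999694824219], [520.5999755859375, -3.0]])
tray 7160 z 0.0181 (((672.3543701171875, -17.397064208984375), (200.88619995117188, 441.05474853515625), 5.1179680824279785), [[552.5999755859375, 193.3000030517578], [592.0, -246.0], [792.0999755859375, -228.10000610351562], [752.7000122070312, 211.1999969482422]])
cup_a 89 z 0.0663 (((640.9793701171875, 158.71572875976562), (26.57192039489746, 67.43450164794922), 57.145790100097656), [[605.4000244140625, 165.8000030517578], [662.0999755859375, 129.3000030517578], [676.5, 151.60000610351562], [619.9000244140625, 188.1999969482422]])
cup_b 104 z 0.0662 (((664.6149291992188, -206.03240966796875), (65.11932373046875, 27.00690269470215), 34.67466735839844), [[630.2000122070312, -213.5], [645.5, -235.6999969482422], [699.0999755859375, -198.60000610351562], [683.7000122070312, -176.39999389648438]])
lev 309 z 0.0316 (((525.617919921875, -196.56033325195312), (61.605323791503906, 61.62453842163086), 88.39263153076172), [[494.0, -226.5], [555.5999755859375, -228.1999969482422], [557.2999877929688, -166.60000610351562], [495.70001220703125, -164.89999389648438]])
tamper 119 z 0.062 (((455.3857116699219, 130.1666259765625), (38.30194854736328, 35.12017059326172), 12.31982135772705), [[432.8999938964844, 143.1999969482422], [440.3999938964844, 108.9000015258789], [477.79998779296875, 117.0999984741211], [470.29998779296875, 151.39999389648438]])
```

View pics/tcrop.png

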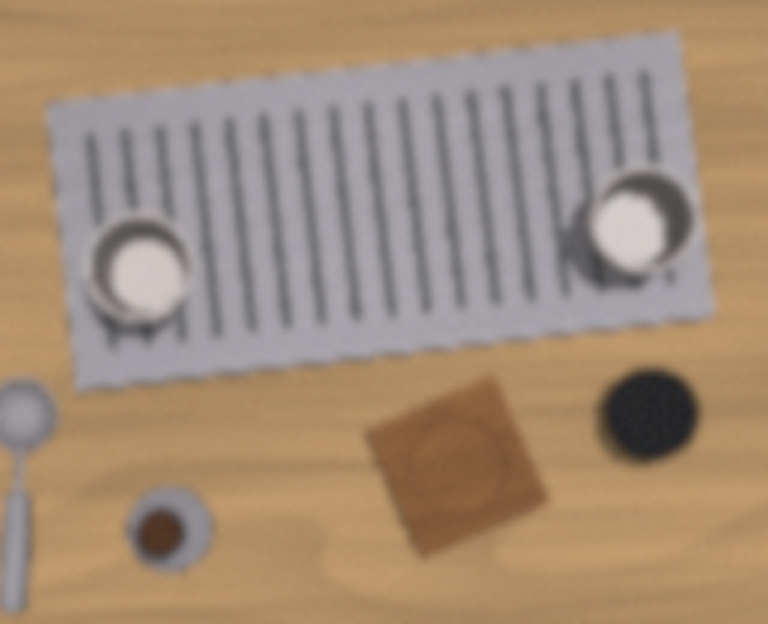

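The tray's yaw is about 5.1°, with its front middle at (0.572, -0.026). The board sits at tray-frame (-81, -32) mm and is yawed 17° relative to the tray. My plan is to use two parted fingertips in line with the wall and push along the tray's x. That squares the board against the wall, and I can then lift its rear by friction while pushing.

```bash
R='x'; python3 -m crank '.022 .067 0 -.013; .022 .067 0 -.013; .022 .067 0 -.013; .022 .067 0 -.013; .022 .067 0 -.013' 45 20
python3 -m crank '.022 .067 0 -.013; .022 .067 0 -.013; .022 .067 0 -.013; .022 .067 0 -.013; .022 .067 0 -.013'
python3 -m crank '.022 .067 0 -.013; .022 .067 0 -.013; .022 .067 0 -.013; .022 .067 0 -.013; .022 .067 0 -.013'
python3 -m crank '0 0 -.07 0; 0 0 -.07 0; 0 0 -.07 0; 0 0 -.07 0; 0 0 -.07 0'
python3 -m crank '0 0 -.01 0; 0 0 0 0; 0 0 0 0; 0 0 0 0; 0 0 0 0'
```

```text
t: 0.52
tool_pos: [0.2965, -0.4071, 0.1991]
tool_rot: [-3.107, -0.458, 0.0]
contact_force: [1.0, 0.1, -0.4]
opening: 0.0383
grip_force: 0.0
t: 0.93
tool_pos: [0.3515, -0.2396, 0.1994]
tool_rot: [-3.127, -0.3, 0.0]
contact_force: [1.1, -0.1, 0.1]
opening: 0.0384
grip_force: 0.0
t: 1.35
tool_pos: [0.4065, -0.0721, 0.1996]
tool_rot: [3.138, 0.14, 0.0]
contact_force: [-0.3, -0.3, 0.8]
opening: 0.0386
grip_force: 0.0
t: 1.77
tool_pos: [0.4062, -0.0735, 0.0232]
tool_rot: [3.138, 0.143, 0.001]
contact_force: [0.4, -0.5, 0.5]
opening: 0.0383
grip_force: 0.0
t: 2.18
tool_pos: [0.4087, -0.0748, 0.0227]
tool_rot: [3.136, 0.142, 0.007]
contact_force: [-0.4, -0.6, 0.0]
opening: 0.0383
grip_force: 0.0
```

```bash
python3 - <<'E'
from h import *
o=ctrl.get_obs(); print(o['q'].round(3),o['tool_pos'],o['tool_rot'],o['contact_force'])
K,im,d=grab('wrist'); save('w1',im); print(K)
E
```

```text
[-0.361 -0.299  2.244 -0.     1.192  1.12 ] [ 0.4087185  -0.07481658  0.02266945] [3.13636703 0.14181209 0.0072912 ] [-0.38048006 -0.57900077  0.0361775 ]
{'fx': 297.3186396354542, 'fy': 297.3186396354542, 'cx': 255.27335517355223, 'cy': 190.62958209195557, 'extrinsics': array([[ 0.08981287, -0.99595681,  0.00191977, -0.11350991],
       [-0.94819255, -0.08491551,  0.30613763,  0.39589943],
       [-0.30473683, -0.02931541, -0.95198533,  0.33448462],
       [ 0.        ,  0.        ,  0.        ,  1.        ]])}
```

View pics/w1.png

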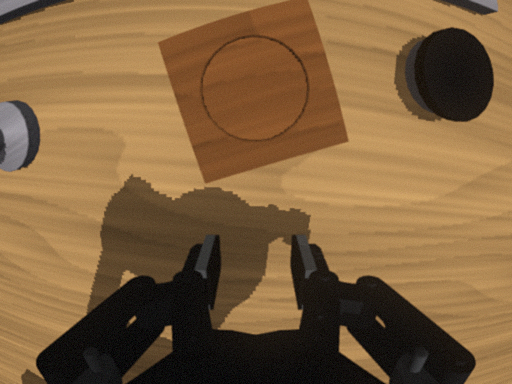

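The wrist view shows the board ahead, with its near-left corner at (205,182) and both fingers behind it at about (210,240) and (300,240). The arm is near its inner reach, so I'll move forward a little and then lower.

```bash
python3 -m crank '.008 .001 0 0; .008 .001 0 0; 0 0 -.01 0; 0 0 -.01 0; 0 0 0 0'
python3 -m crank '0 0 -.004 0; 0 0 -.004 0; 0 0 0 0; 0 0 0 0; 0 0 0 0'
```

```text
t: 2.65
tool_pos: [0.4135, -0.0725, 0.0085]
tool_rot: [-3.137, -0.142, 0.004]
contact_force: [0.3, 0.2, -1.1]
opening: 0.0385
grip_force: 0.0
t: 3.07
tool_pos: [0.4146, -0.0729, 0.0059]
tool_rot: [3.138, 0.142, 0.0]
contact_force: [-0.4, -0.7, -0.9]
opening: 0.0385
grip_force: 0.0
```

```bash
python3 -m crank '0 0 -.004 0; 0 0 -.004 0; 0 0 0 0; 0 0 0 0; 0 0 0 0'
python3 -m crank '.002 0 -.004 0; 0 0 0 0; 0 0 0 0; 0 0 0 0; 0 0 0 0'
```

```text
t: 3.48
tool_pos: [0.4145, -0.0729, 0.0019]
tool_rot: [-3.138, -0.142, 0.0]
contact_force: [1.2, -0.3, -0.4]
opening: 0.0383
grip_force: 0.0
t: 3.9
tool_pos: [0.4156, -0.0729, -0.0001]
tool_rot: [3.138, 0.142, 0.0]
contact_force: [0.1, 0.2, 0.3]
opening: 0.0386
grip_force: 0.0
```

```bash
python3 -m crank '0 0 -.004 0; 0 0 0 0; 0 0 0 0; 0 0 0 0; 0 0 0 0'
python3 -m crank '0 0 -.003 0; 0 0 0 0; 0 0 0 0; 0 0 0 0; 0 0 0 0'
```

```text
t: 4.32
tool_pos: [0.4155, -0.0729, -0.0021]
tool_rot: [-3.138, -0.142, -0.0]
contact_force: [-0.7, 0.3, 0.7]
opening: 0.0383
grip_force: 0.0
t: 4.73
tool_pos: [0.4155, -0.0729, -0.0036]
tool_rot: [-3.138, -0.142, 0.0]
contact_force: [0.1, 0.4, -0.4]
opening: 0.0384
grip_force: 0.0
```

```bash
python3 -m crank '.008 .0007 0 0; .008 .0007 0 0; .008 .0007 0 0; .008 .0007 0 0; .008 .0007 0 0'
python3 -m crank '.008 .0007 0 0; .008 .0007 0 0; .008 .0007 0 0; .008 .0007 0 0; 0 0 0 0'
python3 -m crank '.008 .0007 0 0; .008 .0007 0 0; .004 .0004 0 0; 0 0 0 0; 0 0 0 0'
python3 - <<'E'
from h import *
K,im,d=grab('wrist'); save('w2',im)
E
```

```text
t: 5.15
tool_pos: [0.4361, -0.0712, -0.0035]
tool_rot: [3.138, 0.142, 0.0]
contact_force: [-0.0, 0.1, 0.4]
opening: 0.0385
grip_force: 0.0
t: 5.57
tool_pos: [0.4523, -0.0698, -0.0034]
tool_rot: [3.138, 0.142, 0.001]
contact_force: [-0.0, -0.4, 0.5]
opening: 0.0384
grip_force: 0.0
t: 5.98
tool_pos: [0.4616, -0.0688, -0.0036]
tool_rot: [-3.138, -0.142, 0.0]
contact_force: [0.2, 0.9, 1.0]
opening: 0.0387
grip_force: 0.0
```

View pics/w2.png

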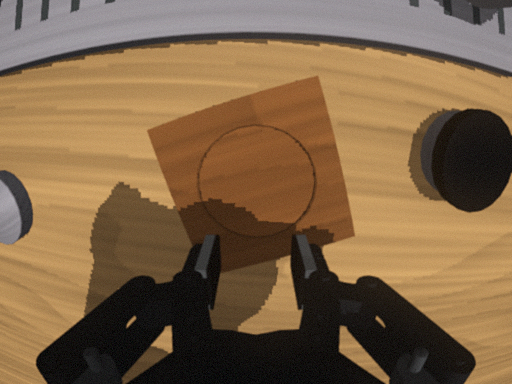

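```bash
cat >> h.py <<'E'
def fcloud(K,d):
    v,u=np.mgrid[0:d.shape[0],0:d.shape[1]].astype(float)
    x=(u-K['cx'])/K['fx'];y=(v-K['cy'])/K['fy'];r=np.hypot(x,y)+1e-9
    s=np.tan(r)/r
    P=np.stack([x*s*d,y*s*d,d],-1); E=np.array(K['extrinsics']); return (P-E[:3,3])@E[:3,:3]
T0=np.array([.5723,-.0264]);a=np.deg2rad(5.1)
def tray(p): # world->tray frame
    q=p.copy(); x=p[...,0]-T0[0];y=p[...,1]-T0[1]
    q[...,0]=x*np.cos(a)+y*np.sin(a); q[...,1]=-x*np.sin(a)+y*np.cos(a); return q
E
python3 - <<'E'
from h import *
K,im,d=grab('wrist'); P=tray(fcloud(K,d))*1000
for v,u in [(80,318),(132,152),(265,225),(235,350),(180,256),(238,212),(245,214),(255,214),(238,302),(260,180),(232,215),(60,256),(20,256),(215,256)]: print((u,v),P[v,u].round(1),im[v,u])
K,im,d=grab('top'); save('t2',cv2.resize(im[120:250,180:340],None,fx=4,fy=4))
E
```

```text
(318, 80) [-24.7 -67.3  14.5] [145  95  50]
(152, 132) [-51.6  21.2  16.3] [144  95  51]
(225, 265) [-133.1  -16.1   15.8] [59 35 14]
(350, 235) [-113.3  -91.9   15.5] [130  84  48]
(256, 180) [-80.4 -35.1  11. ] [133  82  45]
(212, 238) [-103.3  -12.8   37.3] [56 56 52]
(214, 245) [-103.4  -14.7   44.5] [21 18 13]
(214, 255) [-104.7  -15.6   51.9] [21 16 16]
(302, 238) [-103.3  -58.4   37.3] [75 73 66]
(180, 260) [-1.401e+02  1.670e+01  1.000e-01] [99 75 47]
(215, 232) [-111.1  -11.1   14.5] [69 44 26]
(256, 60) [-13.3 -35.    0.6] [184 144  91]
(256, 20) [  5.6 -34.9  19. ] [159 150 159]
(256, 215) [-101.5  -35.1   11.3] [133  79  43]
```

View pics/t2.png

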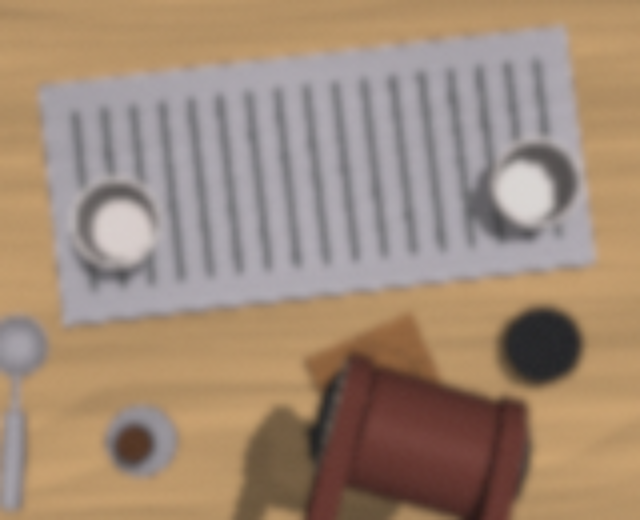

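The fingers hover over the board rather than behind it. Depth puts the visible tips at z≈36 mm, although the reported TCP is about -4 mm. I'll back off, shut the fingers, and measure where the tips really are.

```bash
python3 -m crank '0 0 .04 0; -.023 -.002 0 0; -.023 -.002 0 0; -.023 -.002 0 0; -.021 -.002 0 0'
cat > tip.py <<'E'
from h import *
def tip(n=None):
    o=ctrl.get_obs();K,im,d=grab('wrist'); W=fcloud(K,d); p=o['tool_pos']
    if n: save(n,im)
    m=(np.abs(W[...,0]-p[0])<.03)&(np.abs(W[...,1]-p[1])<.07)&(d>0)
    m2=m&(W[...,2]<p[2]+.1)&(d<.2)
    v,u=np.nonzero(m2); 
    if len(v)==0: print('none');return
    Z=W[v,u,2]; print('tcp',p.round(4),'opening',o['opening'])
    D=W[v,u]-p; k=np.argsort(Z)[:400]
    for c in range(int(u.min()),int(u.max())+1,12):
        s=u==c
        if s.any(): j=np.argmin(v[s]); print(c,v[s][j],(D[s][j]*1000).round(1))
E
python3 -c "
from tip import *
tip('w3')"
python3 -m crank '0 0 0 0; 0 0 0 0; 0 0 0 0; 0 0 0 0; 0 0 0 0' 0
python3 -c "
from tip import *
tip('w4')
cv2.imwrite('pics/w34.png',cv2.resize(np.hstack([cv2.imread('pics/w3.png'),cv2.imread('pics/w4.png')]),(800,300)))"
```

```text
t: 6.55
tool_pos: [0.4158, -0.0728, 0.0164]
tool_rot: [3.138, 0.142, -0.0]
contact_force: [0.5, -1.1, 0.2]
opening: 0.0384
grip_force: 0.0
tcp [ 0.4158 -0.0728  0.0164] opening 0.03840513457952905
99 305 [  7.  55. 100.]
111 295 [ 7.3 52.7 93.5]
123 285 [ 7.5 50.4 86.3]
135 277 [ 7.3 47.7 79.5]
147 276 [ 8.2 42.6 78.8]
159 165 [ 29.8  66.4 -16.8]
171 167 [ 29.2  57.6 -16.2]
183 167 [ 29.8  49.2 -16.5]
195 169 [ 29.2  40.8 -16.1]
207 175 [29.8 30.4 -1.7]
219 177 [29.3 22.7 -0.9]
231 177 [29.9 15.4 -1.1]
243 179 [29.   7.9 -2.1]
255 179 [29.8  0.6 -1.8]
267 180 [ 25.9  -7.8 -15.5]
279 176 [ 29.3 -15.5 -15.8]
291 177 [ 29.2 -23.6 -16.4]
303 178 [ 29.4 -31.8 -16.2]
315 179 [ 29.6 -40.  -15.8]
327 180 [ 29.5 -48.6 -16.3]
339 181 [ 29.5 -57.4 -16.8]
351 183 [ 29.2 -66.1 -15.7]
363 276 [ 16.3 -44.7  78.9]
375 276 [ 16.8 -49.7  79.7]
387 285 [ 16.7 -52.8  86.1]
399 294 [ 17.3 -55.1  93. ]
411 303 [ 17.5 -57.5  99.2]
t: 7.02
tool_pos: [0.417, -0.0729, 0.0165]
tool_rot: [3.138, 0.142, 0.0]
contact_force: [0.4, 1.5, 0.1]
opening: 0.0002
grip_force: 0.0
tcp [ 0.417  -0.0729  0.0165] opening 0.00019985919578343456
121 308 [ 7.7 46.  99.8]
133 302 [ 7.7 42.8 95.4]
145 295 [ 8.8 39.2 91.6]
157 165 [ 29.8  67.8 -16.6]
169 166 [ 29.7  59.2 -16.7]
181 167 [ 29.8  50.5 -16. ]
193 168 [ 29.9  42.1 -15.5]
205 175 [29.7 31.6 -1.6]
217 176 [29.5 24.2 -2.1]
229 177 [29.7 16.6 -1.5]
241 178 [29.7  9.2 -1.5]
253 180 [28.9  1.8 -2.3]
265 180 [29.9 -5.6 -1.2]
277 178 [ 27.6 -14.3 -16.6]
289 176 [ 29.8 -22.2 -16.5]
301 178 [ 29.3 -30.3 -15.9]
313 178 [ 29.9 -38.8 -16.8]
325 180 [ 29.8 -46.8 -15. ]
337 181 [ 29.6 -55.7 -15.9]
349 182 [ 29.7 -64.6 -16.2]
361 294 [ 15.4 -40.4  90. ]
373 299 [ 16.1 -43.8  94.1]
385 305 [ 16.2 -47.3  97.9]
```

View pics/w34.png

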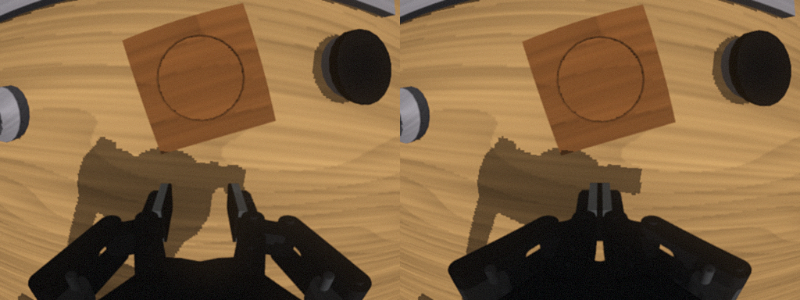

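The left half (fingers parted) and right half (shut) both show tips clear of their shadows, so they are well above the counter. I'll read the depth at the shut tip.

```bash
python3 - <<'E'
from h import *
K,im,d=grab('wrist');o=ctrl.get_obs();W=(fcloud(K,d)-o['tool_pos'])*1000
for v in range(226,264,4): print(v,[(W[v,u].round(0).tolist(),int(im[v,u].sum())) for u in (248,256,264)])
E=np.array(K['extrinsics']); c=-E[:3,:3].T@E[:3,3]; print('cam rel',c-o['tool_pos'], 'axis',E[2,:3])
E
```

```text
226 [([-9.0, 2.0, -16.0], 225), ([-8.0, -4.0, -16.0], 209), ([-8.0, -9.0, -16.0], 219)]
230 [([-12.0, 2.0, -16.0], 226), ([-11.0, -4.0, -15.0], 213), ([-11.0, -9.0, -16.0], 208)]
234 [([11.0, 2.0, 37.0], 168), ([11.0, -2.0, 37.0], 86), ([11.0, -6.0, 36.0], 177)]
238 [([11.0, 2.0, 40.0], 168), ([11.0, -2.0, 41.0], 56), ([12.0, -6.0, 41.0], 170)]
242 [([10.0, 2.0, 44.0], 164), ([11.0, -2.0, 45.0], 28), ([11.0, -6.0, 44.0], 167)]
246 [([11.0, 2.0, 49.0], 158), ([12.0, -2.0, 50.0], 39), ([12.0, -5.0, 50.0], 158)]
250 [([11.0, 2.0, 54.0], 174), ([11.0, -2.0, 53.0], 62), ([12.0, -5.0, 54.0], 170)]
254 [([11.0, 2.0, 58.0], 163), ([11.0, -2.0, 57.0], 67), ([11.0, -5.0, 57.0], 165)]
258 [([11.0, 2.0, 60.0], 165), ([11.0, -2.0, 60.0], 46), ([12.0, -5.0, 60.0], 176)]
262 [([11.0, 2.0, 64.0], 164), ([11.0, -2.0, 64.0], 35), ([11.0, -5.0, 63.0], 169)]
cam rel [0.07969539 0.00486303 0.17445599] axis [-0.30924479 -0.0276789  -0.95057958]
```

By camera the true fingertips are about 36 mm short of the reported TCP, about 40 mm when parted. This fits with no contact being felt so far. I'll reopen the fingers and lower until they just touch the counter.

```bash
python3 -m crank '0 0 -.02 0; 0 0 -.02 0; 0 0 -.02 0; 0 0 0 0; 0 0 0 0' 45
python3 -m crank '0 0 -.01 0; 0 0 -.01 0; 0 0 -.005 0; 0 0 0 0; 0 0 0 0'
python3 -c "
from h import *
K,im,d=grab('wrist');W=fcloud(K,d)*1000;o=ctrl.get_obs();print(o['tool_pos'],o['contact_force'])
for v in range(226,250,3): print(v,[W[v,u].round(0).tolist() for u in (208,212,300,304)])"
```

```text
t: 7.53
tool_pos: [0.4152, -0.0724, -0.0152]
tool_rot: [-3.137, -0.142, 0.005]
contact_force: [0.4, 0.1, 0.1]
opening: 0.0384
grip_force: 0.0
t: 7.95
tool_pos: [0.4164, -0.0728, -0.0262]
tool_rot: [-3.138, -0.142, 0.0]
contact_force: [0.5, -0.9, 0.0]
opening: 0.0382
grip_force: 0.0
[ 0.41664055 -0.0729239  -0.0259969 ] [ 0.47993588 -0.26794001 -0.95881247]
226 [[425.0, -48.0, 0.0], [426.0, -50.0, 1.0], [430.0, -99.0, 0.0], [430.0, -101.0, 0.0]]
229 [[423.0, -48.0, 0.0], [423.0, -50.0, -0.0], [428.0, -99.0, 1.0], [428.0, -101.0, -0.0]]
232 [[422.0, -48.0, 2.0], [422.0, -51.0, 1.0], [426.0, -99.0, -0.0], [426.0, -102.0, -0.0]]
235 [[426.0, -50.0, 12.0], [425.0, -52.0, 11.0], [430.0, -97.0, 13.0], [430.0, -99.0, 12.0]]
238 [[425.0, -50.0, 14.0], [426.0, -52.0, 15.0], [430.0, -97.0, 15.0], [430.0, -98.0, 16.0]]
241 [[426.0, -51.0, 19.0], [425.0, -53.0, 18.0], [430.0, -96.0, 19.0], [430.0, -98.0, 18.0]]
244 [[426.0, -51.0, 23.0], [425.0, -53.0, 21.0], [430.0, -96.0, 22.0], [430.0, -98.0, 22.0]]
247 [[425.0, -52.0, 23.0], [426.0, -54.0, 24.0], [429.0, -95.0, 24.0], [429.0, -97.0, 24.0]]
```

```bash
python3 -m crank '0 0 -.008 0; 0 0 -.004 0; 0 0 -.003 0; 0 0 0 0; 0 0 0 0'
python3 -m crank '.008 .0007 0 0; .008 .0007 0 0; .008 .0007 0 0; .008 .0007 0 0; .008 .0007 0 0'
python3 -m crank '.008 .0007 0 0; .008 .0007 0 0; .008 .0007 0 0; .008 .0007 0 0; 0 0 0 0'
python3 - <<'E'
from h import *
K,im,d=grab('wrist'); save('w5',im); P=tray(fcloud(K,d))*1000
np.save('/tmp/P.npy',P)
m=(P[...,2]>11.5)&(P[...,2]<17)&(P[...,0]<-3)&(np.abs(P[...,1]+32)<75)&(d>0)
m=cv2.morphologyEx(m.astype(np.uint8),cv2.MORPH_OPEN,np.ones((3,3)))
n,l,s,c=cv2.connectedComponentsWithStats(m);k=1+np.argmax(s[1:,4])
r=cv2.minAreaRect(P[l==k][:,:2].astype(np.float32));print(r,cv2.boxPoints(r).round(1).tolist())
E
```

```text
t: 8.42
tool_pos: [0.4166, -0.0729, -0.0327]
tool_rot: [-3.138, -0.142, 0.002]
contact_force: [-4.7, 0.6, 9.4]
opening: 0.0384
grip_force: 4.5
t: 8.83
tool_pos: [0.4351, -0.0715, -0.0327]
tool_rot: [3.138, 0.144, -0.009]
contact_force: [-10.0, 0.2, 14.8]
opening: 0.0384
grip_force: 7.7
t: 9.25
tool_pos: [0.4526, -0.0701, -0.0327]
tool_rot: [3.138, 0.143, -0.003]
contact_force: [-3.9, -0.5, 8.4]
opening: 0.0385
grip_force: 4.3
((-59.338985443115234, -44.05023956298828), (97.41069030761719, 97.05058288574219), 7.585506916046143) [[-114.0, -2.4000000953674316], [-101.19999694824219, -98.5999984741211], [-4.699999809265137, -85.69999694824219], [-17.5, 10.5]]
```

View pics/w5.png

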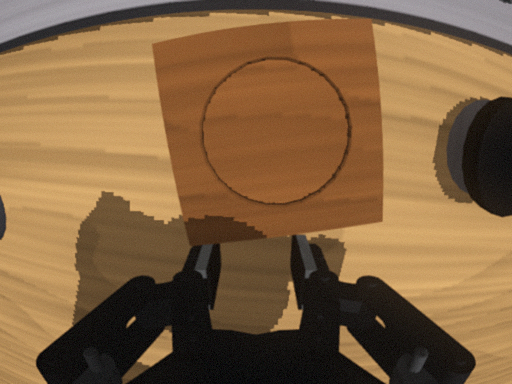

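The board is now turning square, with 7.6° left. Its near-left corner is at (190,245) and the fingers are behind its rear edge. I'll raise slightly off the counter and push until it seats on the wall.

```bash
python3 -m crank '0 0 .003 0; .006 .0005 0 0; .006 .0005 0 0; .006 .0005 0 0; .004 .0004 0 0'
python3 -m crank '.004 .0004 0 0; .003 .0003 0 0; 0 0 0 0; 0 0 0 0; 0 0 0 0'
cat > bd.py <<'E'
from h import *
K,im,d=grab('wrist'); P=tray(fcloud(K,d))*1000
m=(P[...,2]>11.5)&(P[...,2]<17)&(P[...,0]<-3)&(np.abs(P[...,1]+32)<75)&(d>0)
m=cv2.morphologyEx(m.astype(np.uint8),cv2.MORPH_OPEN,np.ones((3,3)))
n,l,s,c=cv2.connectedComponentsWithStats(m);k=1+np.argmax(s[1:,4])
r=cv2.minAreaRect(P[l==k][:,:2].astype(np.float32));print(r,cv2.boxPoints(r).round(1).tolist())
E
python3 bd.py
```

```text
t: 9.72
tool_pos: [0.4638, -0.0687, -0.0323]
tool_rot: [-3.138, -0.142, 0.0]
contact_force: [0.1, 0.3, 0.2]
opening: 0.0385
grip_force: 0.2
t: 10.13
tool_pos: [0.4671, -0.0685, -0.0321]
tool_rot: [3.138, 0.142, 0.0]
contact_force: [0.0, -0.0, 0.3]
opening: 0.0385
grip_force: 0.0
((-51.295867919921875, -49.073158264160156), (96.84878540039062, 97.10171508789062), 0.17744910717010498) [[-99.9000015258789, -0.699999988079071], [-99.5999984741211, -97.80000305175781], [-2.700000047683716, -97.5], [-3.0, -0.4000000059604645]]
```

The board is square now. I'll back off a little, centre the fingers on it (12 mm to the right), and press on until I feel the wall.

```bash
python3 -m crank '-.01 -.001 0 0; .002 -.026 0 0; .01 .001 0 0; .004 .0003 0 0; 0 0 0 0'
python3 -m crank '.003 .0003 0 0; 0 0 0 0; .003 .0003 0 0; 0 0 0 0; 0 0 0 0'
```

```text
t: 10.6
tool_pos: [0.469, -0.0816, -0.0323]
tool_rot: [3.138, 0.142, -0.005]
contact_force: [-5.4, -2.5, 3.0]
opening: 0.0384
grip_force: 2.3
t: 11.02
tool_pos: [0.4688, -0.0814, -0.0326]
tool_rot: [3.138, 0.143, -0.018]
contact_force: [-14.8, -5.3, 11.7]
opening: 0.0387
grip_force: 8.5
```

Wall contact is firm at about 15 N. Now I'll rise while holding the pressure, so that friction carries the rear edge up.

```bash
python3 -m crank '0 0 .005 0; 0 0 .005 0; 0 0 .005 0; 0 0 .005 0; 0 0 .005 0'
python3 - <<'E'
from h import *
K,im,d=grab('wrist'); save('w6',im); P=tray(fcloud(K,d))*1000
for v in range(10,235,16): print(v,P[v,256].round(1))
E
```

```text
t: 11.43
tool_pos: [0.469, -0.081, -0.0214]
tool_rot: [3.138, 0.143, -0.014]
contact_force: [-8.6, -3.1, 0.4]
opening: 0.0384
grip_force: 4.2
10 [ 12.2 -47.6  19.2]
26 [  5.1 -47.6  17.1]
42 [ -2.2 -47.7  15.6]
58 [ -9.8 -47.7  16. ]
74 [-17.  -47.7  13.3]
90 [-24.6 -47.7  14.7]
106 [-31.9 -47.7  16.3]
122 [-39.2 -47.7  16.8]
138 [-46.7 -47.7  16.2]
154 [-53.9 -47.7  17.9]
170 [-61.3 -47.7  18.6]
186 [-68.3 -47.8  21.1]
202 [-76.4 -47.8  20.8]
218 [-83.  -47.8  24.6]
234 [-90.6 -47.8  26.1]
```

View pics/w6.png

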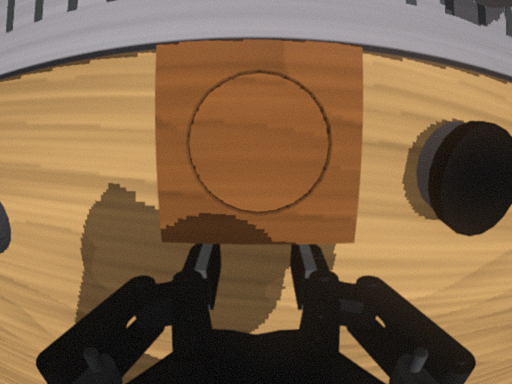

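The rear edge is rising: z is 26 mm at the rear and 15 mm at the wall. I'll continue along the arc.

```bash
python3 -m crank '.0011 .0001 .0056 0; .0011 .0001 .0056 0; .0011 .0001 .0056 0; .0011 .0001 .0056 0; .0011 .0001 .0056 0'
python3 -m crank '.0022 .0002 .0064 0; .0022 .0002 .0064 0; .0022 .0002 .0064 0; .0022 .0002 .0064 0; .0022 .0002 .0064 0'
python3 - <<'E'
from h import *
K,im,d=grab('wrist'); save('w7',im); P=tray(fcloud(K,d))*1000
for v in range(10,260,16): print(v,P[v,256].round(1))
E
```

```text
t: 11.9
tool_pos: [0.471, -0.0807, -0.0076]
tool_rot: [-3.138, -0.143, 0.018]
contact_force: [-10.8, -5.1, 1.9]
opening: 0.0384
grip_force: 5.7
t: 12.32
tool_pos: [0.476, -0.0803, 0.0086]
tool_rot: [3.138, 0.143, -0.02]
contact_force: [-13.0, -4.4, 4.6]
opening: 0.0383
grip_force: 7.0
10 [ 28.  -47.6  18.6]
26 [ 18.5 -47.6  19.2]
42 [  9.5 -47.6  18.9]
58 [  0.3 -47.6  20.1]
74 [ -8.4 -47.6  19.1]
90 [-17.2 -47.6  18.9]
106 [-25.7 -47.6  23.7]
122 [-33.8 -47.7  28.1]
138 [-42.  -47.7  29.8]
154 [-49.1 -47.7  36.1]
170 [-57.  -47.7  37.6]
186 [-64.5 -47.7  40.7]
202 [-71.5 -47.7  44.7]
218 [-77.3 -47.7  51.1]
234 [-83.7 -47.7  55.6]
250 [-124.5  -47.9    0.8]
```

```bash
python3 -m crank '.003 .0003 .006 0; .003 .0003 .006 0; .003 .0003 .006 0; .003 .0003 .006 0; .003 .0003 .006 0'
python3 -m crank '.004 .0004 .0054 0; .004 .0004 .0054 0; .004 .0004 .0054 0; .004 .0004 .0054 0; .004 .0004 .0054 0'
cat > prof.py <<'E'
from h import *
K,im,d=grab('wrist'); P=tray(fcloud(K,d))*1000
for v in list(range(10,290,16)): print(v,P[v,256].round(1),im[v,256].tolist())
import sys; save(sys.argv[1],im)
E
python3 prof.py w8
```

```text
t: 12.78
tool_pos: [0.4888, -0.0791, 0.0254]
tool_rot: [-3.138, -0.142, -0.0]
contact_force: [0.1, -0.7, -0.4]
opening: 0.0388
grip_force: 0.2
t: 13.2
tool_pos: [0.4993, -0.0784, 0.0393]
tool_rot: [3.138, 0.142, 0.001]
contact_force: [-1.1, 0.1, -0.1]
opening: 0.0385
grip_force: 0.0
10 [ 60.9 -47.9  18.9] [126, 125, 131]
26 [ 50.  -47.9  17.5] [101, 97, 101]
42 [ 38.8 -47.9  18. ] [108, 106, 109]
58 [ 28.  -48.   18.1] [106, 106, 103]
74 [ 17.3 -48.   19. ] [165, 158, 167]
90 [  6.8 -48.   18.3] [167, 162, 167]
106 [ -3.9 -48.   11.5] [136, 87, 54]
122 [-14.5 -48.   15.2] [124, 81, 46]
138 [-25.1 -48.   17.2] [141, 88, 49]
154 [-35.1 -48.   21.4] [137, 86, 46]
170 [-44.9 -48.   25.8] [137, 88, 42]
186 [-54.2 -48.   31. ] [134, 83, 39]
202 [-64.2 -48.1  33.5] [141, 90, 49]
218 [-72.3 -48.1  40.8] [81, 49, 26]
234 [-80.1 -48.1  48. ] [68, 42, 21]
250 [-118.8  -48.2   -0.3] [93, 69, 44]
266 [-134.3  -48.3   -0. ] [98, 77, 46]
282 [-150.2  -48.3    1.3] [182, 141, 90]
```

View pics/w8.png

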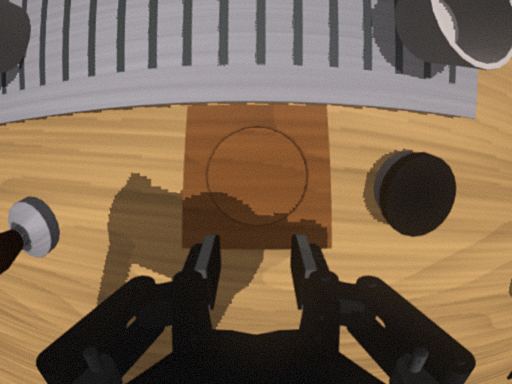

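```bash
python3 prof.py w9 | sed -n '8,16p'; python3 -c "
from h import *
o=ctrl.get_obs(); print(o['t'],o['tool_pos'],o['contact_force'])"
```

```text
122 [-13.8 -48.3  15.5] [136, 90, 50]
138 [-24.7 -48.3  14.6] [105, 70, 35]
154 [-36.1 -48.3  12.9] [139, 85, 44]
170 [-47.5 -48.3  12.8] [134, 79, 39]
186 [-59.7 -48.4  11.3] [129, 78, 41]
202 [-71.4 -48.4  12.5] [120, 74, 35]
218 [-84.3 -48.4  11.9] [83, 57, 26]
234 [-95.7 -48.4  15.6] [66, 44, 22]
250 [-117.9  -48.5    0.6] [93, 71, 48]
13.3 [ 0.49980227 -0.07862453  0.03975436] [ 0.29598786 -0.23555898 -0.09378546]
```

The first flip slipped: I was pressing with 13 N, the finger slid past the edge at about 28°, and the board fell back flat in place. For the retry I'll press lighter. Past 25° or so I'll push mostly forward and rise less than the board's edge does, so that it can't drop under the tips. First I'll retreat behind it.

```bash
python3 -m crank '-.024 -.002 0 0; -.024 -.002 0 0; -.024 -.002 0 0; -.024 -.002 0 0; 0 0 -.04 0'
python3 -m crank '0 0 -.04 0; 0 0 -.04 0; 0 0 -.0145 0; 0 0 -.006 0; 0 0 0 0'
python3 bd.py
```

```text
t: 13.72
tool_pos: [0.4525, -0.0835, 0.022]
tool_rot: [3.136, 0.141, 0.01]
contact_force: [0.9, 0.2, 1.0]
opening: 0.0382
grip_force: 0.0
t: 14.13
tool_pos: [0.4503, -0.0823, -0.0315]
tool_rot: [-3.138, -0.142, 0.003]
contact_force: [0.4, -0.8, 0.3]
opening: 0.0383
grip_force: 0.0
((-58.03791809082031, -48.41178512573242), (97.24144744873047, 97.22901153564453), 89.7016830444336) [[-106.9000015258789, -96.80000305175781], [-9.699999809265137, -97.30000305175781], [-9.199999809265137, -0.0], [-106.4000015258789, 0.5]]
```

```bash
python3 -m crank '.008 .0007 0 0; .008 .0007 0 0; .008 .0007 0 0; .008 .0007 0 0; .0035 0 0 0'
python3 -m crank '.002 .0002 0 0; 0 0 0 0; 0 0 0 0; 0 0 0 0; 0 0 0 0'
```

```text
t: 14.6
tool_pos: [0.469, -0.0811, -0.031]
tool_rot: [3.138, 0.143, -0.001]
contact_force: [-5.4, -1.6, 4.5]
opening: 0.0385
grip_force: 2.5
t: 15.02
tool_pos: [0.469, -0.0809, -0.0316]
tool_rot: [-3.138, -0.142, 0.002]
contact_force: [-5.1, -0.5, 2.4]
opening: 0.0385
grip_force: 2.4
```

```bash
python3 -m crank '0 0 .005 0; 0 0 .005 0; 0 0 .005 0; 0 0 .005 0; 0 0 .005 0'
python3 -m crank '.0007 .0001 .0056 0; .0007 .0001 .0056 0; .0007 .0001 .0056 0; .0007 .0001 .0056 0; .0007 .0001 .0056 0'
python3 prof.py w10 | sed -n '5,17p'
```

```text
t: 15.43
tool_pos: [0.4693, -0.0808, -0.0187]
tool_rot: [-3.138, -0.142, 0.001]
contact_force: [-2.9, -0.2, -0.3]
opening: 0.0385
grip_force: 1.6
t: 15.85
tool_pos: [0.4715, -0.0807, -0.0044]
tool_rot: [-3.138, -0.142, -0.001]
contact_force: [-3.1, -0.2, -0.8]
opening: 0.0387
grip_force: 1.4
74 [-13.9 -47.7  18.8] [127, 81, 44]
90 [-22.  -47.7  18.5] [142, 90, 47]
106 [-30.2 -47.7  18.8] [149, 94, 50]
122 [-37.8 -47.7  25. ] [145, 88, 47]
138 [-45.6 -47.7  25.7] [145, 91, 48]
154 [-53.5 -47.7  26.5] [144, 89, 44]
170 [-60.7 -47.7  29.9] [146, 90, 50]
186 [-68.4 -47.7  31.5] [154, 96, 51]
202 [-76.  -47.7  33.2] [161, 100, 52]
218 [-82.3 -47.7  38.4] [140, 89, 48]
234 [-89.9 -47.7  40.5] [74, 47, 24]
250 [-121.9  -47.9   -0.2] [97, 74, 44]
266 [-133.6  -47.9    0.9] [101, 77, 48]
```

```bash
python3 -m crank '.0018 .0002 .006 0; .0019 .0002 .006 0; .002 .0002 .006 0; .0022 .0002 .006 0; .0024 .0002 .006 0'
python3 prof.py w11 | sed -n '5,16p'
```

```text
t: 16.32
tool_pos: [0.4765, -0.0802, 0.0106]
tool_rot: [3.138, 0.142, -0.0]
contact_force: [-5.0, -0.4, 1.9]
opening: 0.0383
grip_force: 2.2
74 [ -7.7 -47.7  18.6] [138, 87, 52]
90 [-16.7 -47.7  19.3] [153, 100, 55]
106 [-25.5 -47.7  23.9] [148, 95, 50]
122 [-33.8 -47.7  28.6] [139, 86, 42]
138 [-41.9 -47.7  31.1] [131, 81, 38]
154 [-49.6 -47.7  35.2] [147, 90, 50]
170 [-57.3 -47.7  38.4] [138, 82, 44]
186 [-64.5 -47.7  42.6] [149, 97, 52]
202 [-71.2 -47.7  47.6] [156, 100, 51]
218 [-77.8 -47.7  52.1] [138, 87, 42]
234 [-84.8 -47.7  55.5] [75, 49, 26]
250 [-124.9  -47.9    0.6] [107, 80, 51]
```

```bash
python3 -m crank '.002 .0002 .003 0; .002 .0002 .003 0; .002 .0002 .003 0; .0024 .0002 .0028 0; .0024 .0002 .0026 0'
python3 prof.py w12 | sed -n '5,16p'
```

```text
t: 16.78
tool_pos: [0.4815, -0.0798, 0.0175]
tool_rot: [3.138, 0.142, -0.002]
contact_force: [-6.1, -0.4, 3.1]
opening: 0.0386
grip_force: 3.3
74 [ -1.4 -47.7   8.8] [110, 70, 45]
90 [-11.4 -47.7  13.7] [116, 71, 40]
106 [-20.9 -47.8  17.7] [140, 92, 51]
122 [-29.8 -47.8  22.9] [136, 83, 40]
138 [-38.3 -47.8  28.4] [131, 83, 43]
154 [-46.2 -47.8  33.9] [137, 84, 48]
170 [-54.  -47.8  38.6] [135, 82, 43]
186 [-61.  -47.8  44.5] [140, 85, 40]
202 [-68.7 -47.8  47.6] [148, 93, 47]
218 [-74.7 -47.8  54.7] [130, 82, 42]
234 [-81.3 -47.8  59.4] [64, 35, 17]
250 [-1.241e+02 -4.800e+01  1.000e-01] [104, 79, 49]
```

```bash
python3 -m crank '.002 .0002 .002 0; .002 .0002 .002 0; .002 .0002 .002 0; .0024 .0002 .002 0; .0024 .0002 .002 0'
python3 prof.py w13 | sed -n '5,16p'
```

```text
t: 17.25
tool_pos: [0.4855, -0.0794, 0.0224]
tool_rot: [3.138, 0.143, -0.008]
contact_force: [-11.6, -1.1, 6.7]
opening: 0.0385
grip_force: 5.9
74 [  2.2 -47.7  18.8] [173, 167, 172]
90 [ -7.3 -47.7  10.8] [129, 80, 45]
106 [-17.1 -47.7  16.3] [132, 86, 49]
122 [-26.4 -47.7  21.2] [140, 89, 48]
138 [-35.1 -47.7  26.9] [125, 77, 40]
154 [-42.6 -47.7  36.2] [131, 85, 44]
170 [-50.7 -47.7  40.3] [131, 81, 45]
186 [-58.  -47.7  45.7] [138, 88, 47]
202 [-64.8 -47.7  51.8] [137, 87, 48]
218 [-71.1 -47.7  58.2] [125, 81, 41]
234 [-77.4 -47.7  63.7] [63, 42, 24]
250 [-122.7  -47.9    0.7] [102, 78, 48]
```

```bash
python3 -m crank '.001 .0001 .003 0; .0015 .0001 .003 0; .0015 .0001 .003 0; .0015 .0002 .003 0; .0015 .0002 .003 0'
python3 prof.py w14 | sed -n '6,16p'
```

```text
t: 17.72
tool_pos: [0.4918, -0.0789, 0.0303]
tool_rot: [3.138, 0.142, 0.004]
contact_force: [-0.3, 0.4, -0.3]
opening: 0.0381
grip_force: 0.2
90 [ -0.6 -47.8   5.8] [88, 77, 76]
106 [-11.  -47.8  14.7] [128, 83, 49]
122 [-20.8 -47.8  20.3] [126, 77, 40]
138 [-29.7 -47.8  29.2] [128, 82, 46]
154 [-38.  -47.8  36.5] [120, 75, 40]
170 [-45.7 -47.8  43.7] [124, 75, 42]
186 [-52.7 -47.8  51.5] [130, 81, 44]
202 [-59.6 -47.8  57.6] [124, 79, 41]
218 [-64.9 -47.8  66.8] [124, 75, 42]
234 [-73.5 -47.8  67.5] [74, 47, 27]
250 [-121.3  -48.    -0.4] [93, 70, 40]
```

The board is at about 44° now, steep enough for forward pushing to raise it. I'll push on.

```bash
python3 -m crank '.006 .0005 .001 0; .006 .0005 .001 0; .005 .0004 .002 0; .005 .0004 .002 0; .005 .0004 .002 0'
python3 prof.py w15 | sed -n '5,16p'
```

```text
t: 18.18
tool_pos: [0.5048, -0.0777, 0.034]
tool_rot: [3.138, 0.142, 0.001]
contact_force: [-1.0, -0.1, 0.1]
opening: 0.0386
grip_force: 0.5
74 [ 22.6 -47.8  17.4] [169, 163, 170]
90 [ 12.2 -47.8  18.6] [167, 159, 167]
106 [  2.  -47.8  19.1] [171, 165, 171]
122 [ -8.5 -47.8  15.5] [99, 64, 38]
138 [-18.2 -47.8  21.3] [120, 76, 44]
154 [-26.  -47.8  34.7] [106, 67, 35]
170 [-33.1 -47.8  45.3] [119, 74, 42]
186 [-39.6 -47.8  55. ] [112, 69, 36]
202 [-46.2 -47.8  62. ] [124, 76, 40]
218 [-49.9 -47.8  74.6] [110, 71, 37]
234 [-55.9 -47.8  80.2] [68, 41, 20]
250 [-109.6  -48.     0.9] [116, 90, 57]
```

```bash
python3 -m crank '.006 .0005 .001 0; .006 .0005 .001 0; .006 .0005 .001 0; .006 .0005 .001 0; .006 .0005 .001 0'
python3 -m crank '.006 .0005 .001 0; .006 .0005 .001 0; .006 .0005 .001 0; .006 .0005 .001 0; .006 .0005 .001 0'
python3 prof.py w16 | sed -n '3,16p'
```

```text
t: 18.65
tool_pos: [0.5175, -0.0768, 0.0393]
tool_rot: [-3.138, -0.143, 0.012]
contact_force: [-21.0, 0.7, 31.7]
opening: 0.0386
grip_force: 18.7
t: 19.07
tool_pos: [0.5393, -0.0754, 0.0484]
tool_rot: [3.138, 0.142, 0.013]
contact_force: [-12.3, 6.8, 40.5]
opening: 0.0386
grip_force: 18.7
42 [ 81.1 -48.5  18.2] [83, 88, 89]
58 [ 69.8 -48.6  18. ] [93, 95, 97]
74 [ 58.5 -48.6  18.6] [84, 92, 92]
90 [ 47.4 -48.6  18.8] [88, 89, 92]
106 [ 36.4 -48.6  18.1] [82, 86, 84]
122 [ 25.3 -48.6  18.4] [92, 97, 93]
138 [ 14.2 -48.6  18.8] [174, 169, 175]
154 [  2.6 -48.7  17.2] [180, 176, 183]
170 [ -7.4 -48.7  23.8] [73, 49, 27]
186 [-11.5 -48.6  48.6] [69, 45, 23]
202 [-14.6 -48.5  68.8] [79, 47, 28]
218 [-14.9 -48.5  90.8] [72, 47, 27]
234 [-21.4 -48.5  95.2] [64, 38, 12]
250 [-83.4 -48.9  -0.5] [112, 85, 53]
```

View pics/w16.png

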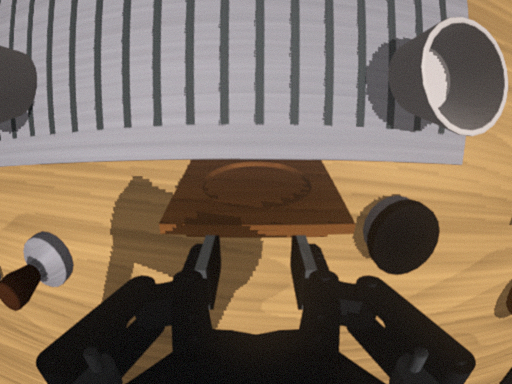

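The board is nearly upright against the wall, at about 80°. The fingertips are pressing down in the notch on the foot (40 N upward on the tool), so I'll relieve that by rising and then push forward.

```bash
python3 -m crank '0 0 .006 0; 0 0 .005 0; 0 0 .002 0; .003 .0003 0 0; .003 .0003 0 0'
```

```text
t: 19.53
tool_pos: [0.5396, -0.0755, 0.0488]
tool_rot: [3.137, 0.142, 0.007]
contact_force: [-4.1, 1.0, 14.9]
opening: 0.0383
grip_force: 6.7
```

```bash
python3 -m crank '0 0 .006 0; .004 .0004 .002 0; .005 .0004 0 0; .005 .0004 0 0; .005 .0004 0 0'
python3 prof.py w17 | sed -n '7,16p'
```

```text
t: 19.95
tool_pos: [0.5488, -0.0745, 0.0518]
tool_rot: [3.138, 0.142, 0.006]
contact_force: [-3.1, 0.8, 12.7]
opening: 0.0386
grip_force: 5.3
106 [ 45.7 -48.5  19. ] [92, 94, 94]
122 [ 34.5 -48.6  18.6] [80, 82, 82]
138 [ 23.1 -48.6  18.1] [173, 167, 172]
154 [ 11.6 -48.6  17.9] [171, 167, 171]
170 [ -0.1 -48.6  18.3] [135, 127, 128]
186 [ -5.3 -48.5  40.7] [69, 49, 37]
202 [ -6.7 -48.5  67.4] [62, 42, 28]
218 [ -4.6 -48.4  95.5] [54, 35, 18]
234 [-17.7 -48.4  86.2] [79, 56, 33]
250 [-75.6 -48.8   0.4] [114, 86, 51]
```

The board is upright at about 90° and resting on the tray edge. I'll keep pushing the top over.

```bash
python3 -m crank '.003 .0003 .006 0; .006 .0005 0 0; .006 .0005 0 0; .006 .0005 0 0; .006 .0005 0 0'
python3 prof.py w18 | sed -n '5,16p'
```

```text
t: 20.42
tool_pos: [0.561, -0.073, 0.0529]
tool_rot: [-3.138, -0.142, -0.001]
contact_force: [-0.3, 0.4, 5.4]
opening: 0.0383
grip_force: 2.1
74 [ 80.5 -48.1  18.3] [108, 107, 112]
90 [ 69.2 -48.1  17.7] [120, 120, 122]
106 [ 57.9 -48.1  18.9] [99, 100, 103]
122 [ 46.8 -48.1  20.5] [106, 106, 106]
138 [ 35.4 -48.1  19.4] [107, 108, 108]
154 [ 23.8 -48.1  19.2] [157, 151, 158]
170 [ 11.7 -48.1  17.7] [164, 159, 166]
186 [ -0.5 -48.2  17.7] [78, 71, 66]
202 [  2.2 -48.1  59. ] [48, 33, 21]
218 [  7.3 -48.   95.3] [139, 89, 46]
234 [ -5.1 -48.   87.7] [82, 53, 30]
250 [-64.3 -48.3   0.1] [107, 82, 50]
```

```bash
python3 -m crank '.005 .0004 0 0; .005 .0004 0 0; .005 .0004 0 0; .005 .0004 -.001 0; .004 .0004 -.001 0'
python3 prof.py w19 | sed -n '6,16p'
```

```text
t: 20.88
tool_pos: [0.5722, -0.0719, 0.0509]
tool_rot: [-3.138, -0.142, 0.001]
contact_force: [0.2, 0.7, -0.4]
opening: 0.0384
grip_force: 0.0
90 [ 80.3 -48.   18.2] [102, 97, 104]
106 [ 69.2 -48.   18.4] [123, 118, 123]
122 [ 58.  -48.   18.1] [95, 97, 96]
138 [ 46.7 -48.1  18.1] [97, 99, 102]
154 [ 35.3 -48.1  18.3] [96, 97, 98]
170 [ 23.6 -48.1  18.5] [159, 155, 159]
186 [ 11.6 -48.1  18.4] [89, 85, 87]
202 [ -2.5 -48.1  14. ] [70, 52, 40]
218 [ 14.6 -48.   83.9] [145, 91, 51]
234 [-35.9 -48.2   1.2] [108, 82, 55]
250 [-51.7 -48.3   0.5] [98, 73, 46]
```

```bash
python3 -m crank '.004 .0004 -.002 0; .004 .0004 -.002 0; 0 0 0 0; 0 0 0 0; 0 0 0 0'
python3 prof.py w20 | sed -n '3,17p'
```

```text
t: 21.35
tool_pos: [0.5762, -0.0716, 0.0493]
tool_rot: [-3.138, -0.142, 0.0]
contact_force: [-0.8, -0.0, 0.8]
opening: 0.0385
grip_force: 0.0
42 [117.9 -48.   18.2] [121, 121, 123]
58 [106.5 -48.   18. ] [125, 123, 128]
74 [ 95.3 -48.   18.4] [102, 104, 107]
90 [ 84.2 -48.   18.7] [116, 117, 120]
106 [ 73.2 -48.1  19.5] [118, 115, 119]
122 [ 62.1 -48.1  18.9] [103, 101, 100]
138 [ 51.6 -48.1  23.6] [174, 114, 69]
154 [ 42.3 -48.1  32.8] [144, 92, 48]
170 [ 31.4 -48.1  32.2] [156, 96, 54]
186 [ 20.9 -48.1  34.2] [139, 86, 50]
202 [  9.5 -48.1  34.1] [148, 94, 48]
218 [ -2.1 -48.2  34.6] [78, 49, 24]
234 [-15.3 -48.2  33.1] [85, 51, 30]
250 [-33.2 -48.2  24.6] [83, 53, 29]
266 [-63.2 -48.3   0.6] [199, 158, 100]
```

View pics/w20.png

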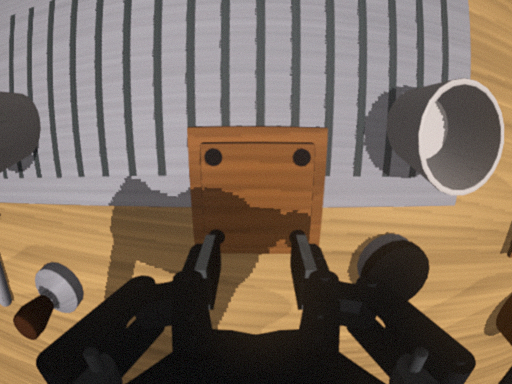

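It flipped. The board lies foot-up (two feet dots at (213,157) and (302,157)), flat, with its front edge near x≈54 mm and its rear overhanging the wall by about 41 mm. I'll go back behind it, lower, and push it fully onto the tray.

```bash
python3 -m crank '-.028 -.0025 0 0; -.028 -.0025 0 0; -.028 -.0025 0 0; -.028 -.0025 0 0; -.028 -.0025 0 0'
python3 -m crank '-.002 0 -.04 0; 0 0 -.04 0; 0 0 -.03 0; 0 0 -.0126 0; 0 0 0 0'
cat > bf.py <<'E'
from h import *
import sys
K,im,d=grab('wrist'); P=tray(fcloud(K,d))*1000
if len(sys.argv)>1: save(sys.argv[1],im)
rb=im[...,0].astype(int)-im[...,2]
m=(P[...,2]>21)&(P[...,2]<37)&(np.abs(P[...,1]+48)<70)&(P[...,0]>-75)&(d>0)&(rb>25)
m=cv2.morphologyEx(m.astype(np.uint8),cv2.MORPH_OPEN,np.ones((3,3)))
n,l,s,c=cv2.connectedComponentsWithStats(m);k=1+np.argmax(s[1:,4])
r=cv2.minAreaRect(P[l==k][:,:2].astype(np.float32));print(r,cv2.boxPoints(r).round(1).tolist())
p=ctrl.get_obs()['tool_pos'];print('tcp',tray(p)*1000)
E
python3 bf.py
```

```text
t: 21.82
tool_pos: [0.5056, -0.0779, 0.0494]
tool_rot: [3.138, 0.142, 0.0]
contact_force: [-0.5, -0.2, 1.2]
opening: 0.0383
grip_force: 0.0
t: 22.23
tool_pos: [0.5036, -0.0774, -0.0137]
tool_rot: [-3.137, -0.142, 0.005]
contact_force: [-0.7, 0.3, 0.8]
opening: 0.0384
grip_force: 0.0
((10.272422790527344, -48.80855941772461), (93.9560775756836, 97.02495574951172), 0.06009574979543686) [[-36.79999923706055, -0.30000001192092896], [-36.70000076293945, -97.4000015258789], [57.29999923706055, -97.30000305175781], [57.20000076293945, -0.20000000298023224]]
tcp [-71.84621211 -45.11861535 -12.36847658]
```

```bash
python3 -m crank '.013 .0012 0 0; .012 .0011 0 0; .012 .0011 0 0; .012 .0011 0 0; .012 .0011 0 0'
python3 -m crank '.013 .0012 0 0; .012 .0011 0 0; .012 .0011 0 0; .012 .0011 0 0; .012 .0011 0 0'
python3 bf.py
```

```text
t: 22.7
tool_pos: [0.5369, -0.0751, -0.0113]
tool_rot: [3.138, 0.142, 0.001]
contact_force: [-2.2, 0.3, 0.1]
opening: 0.0388
grip_force: 0.7
t: 23.12
tool_pos: [0.567, -0.0725, -0.011]
tool_rot: [3.138, 0.142, -0.0]
contact_force: [-2.7, 0.4, 5.0]
opening: 0.0385
grip_force: 3.1
((48.275146484375, -48.5154914855957), (96.83272552490234, 97.12622833251953), 0.02106030099093914) [[-0.20000000298023224, 0.0], [-0.10000000149011612, -97.0999984741211], [96.69999694824219, -97.0999984741211], [96.69999694824219, 0.10000000149011612]]
tcp [ -7.94894733 -45.53627168 -10.86471308]
```

```bash
python3 -m crank '.012 .0011 .001 0; .012 .0011 0 0; .012 .0011 0 0; .012 .0011 0 0; .012 .0011 0 0'
python3 -m crank '.007 .0006 0 0; .004 .0004 0 0; 0 0 0 0; -.02 -.0018 0 0; -.03 -.0027 0 0'
python3 -m crank '-.03 -.0027 .02 0; -.01 -.001 .06 0; 0 0 .07 0; 0 0 .07 0; 0 0 0 0'
python3 - <<'E'
from h import *
K,im,d=grab('top'); P=tray(cloud(K,d))*1000; save('tend',cv2.resize(im[110:270,150:360],None,fx=3.6,fy=3.6))
K,im2,d2=grab('wrist'); Q=tray(fcloud(K,d2))*1000
rb=im2[...,0].astype(int)-im2[...,2]
m=(Q[...,2]>21.5)&(Q[...,2]<37)&(np.abs(Q[...,1]+48)<70)&(Q[...,0]>-50)&(d2>0)&(rb>25)
pts=Q[m]; r=cv2.minAreaRect(pts[:,:2].astype(np.float32)); print(r,cv2.boxPoints(r).round(1).tolist())
i=pts[np.abs(pts[:,0]-r[0][0])<32]; i=i[np.abs(i[:,1]-r[0][1])<32]
print('foot plane z',np.linalg.lstsq(np.c_[i[:,:2],np.ones(len(i))],i[:,2],rcond=None)[0])
E
```

```text
t: 23.58
tool_pos: [0.5968, -0.0696, -0.0111]
tool_rot: [3.138, 0.142, -0.0]
contact_force: [-3.2, -0.6, 5.4]
opening: 0.0384
grip_force: 3.3
t: 24.0
tool_pos: [0.5772, -0.0712, -0.0117]
tool_rot: [3.138, 0.143, 0.002]
contact_force: [-0.7, 0.6, -0.3]
opening: 0.0384
grip_force: 0.0
t: 24.42
tool_pos: [0.5612, -0.0743, 0.1064]
tool_rot: [3.134, 0.142, 0.021]
contact_force: [1.5, -0.1, 1.5]
opening: 0.0386
grip_force: 0.0
((84.41461944580078, -48.225975036621094), (96.53441619873047, 95.97029113769531), 89.96048736572266) [[36.400001525878906, -96.5], [132.39999389648438, -96.5], [132.39999389648438, 0.0], [36.5, 0.10000000149011612]]
foot plane z [-1.61316155e-06  1.03238247e-04  3.34308103e+01]
```

View pics/tend.png

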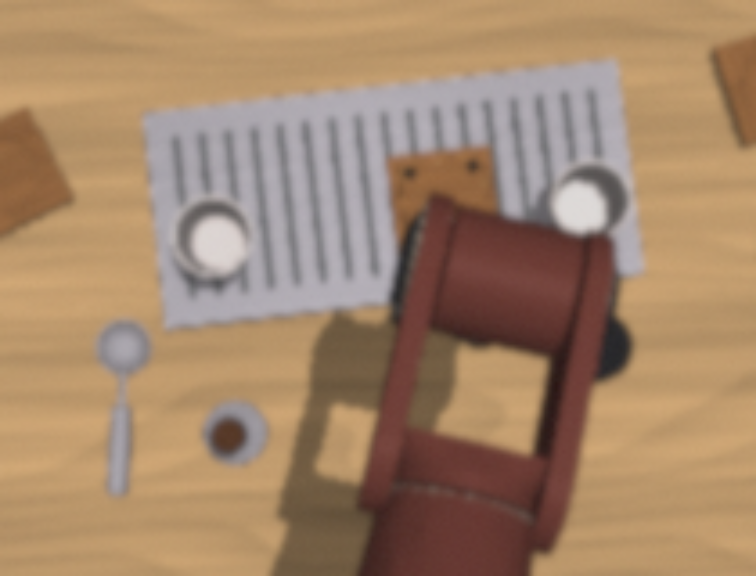

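The final view shows the board foot-up and flat on the tray. It spans x 36–132 mm and y -97 to 0 mm, with the foot plane level at z = 33 mm. The cups, tamper, spoon and leveller are in place and the arm is clear, so I'll hand it in.

```bash
python3 -m crank '0 0 .03 0; 0 0 0 0; 0 0 0 0; 0 0 0 0; 0 0 0 0'; python3 -c "
from station import ctrl
print(ctrl.finish_job())"
```

```text
t: 24.93
tool_pos: [0.5558, -0.0729, 0.1117]
tool_rot: [-3.137, -0.142, 0.004]
contact_force: [0.0, 0.5, -0.0]
opening: 0.0383
grip_force: 0.0
the job is handed in; nothing more can be done
None
```

The board was pushed, not gripped, over the tray's front edge on the second try (the first slipped back flat) and handed in at 25 s, lying flat and wholly on the tray with its recess down and the cups and other things in view apparently unmoved.

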